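# Clear the lid press and press the next tea tin

## Robot

A 6-joint arm with a two-finger parallel gripper is mounted at the origin on a cart in front of the work surface, level with it; the furniture and walls round the work are solid. World frame = base frame: x ahead of the robot, y to its left, z up, the work surface at z = 0. Lengths are in m, angles in rad, forces in N, time in s.
With the tool pointing down it reaches from about 0.325 to 0.925 m from the base axis. Payload 3.1 kg.
Tool frame: the origin (TCP) lies at the very end of the fingers, on their centre line; the grasp point (between the pads) lies 19 mm behind it; z points along the fingers, y is the line along which they close (so a half turn about z gives the same grasp; the last joint's range is limited). The gripper opens to 85 mm and grips with 20 to 120 N. Pads are 22 mm wide; open, the fingers measure 114 mm over their backs; the gripper's body (76 mm by 85 mm) begins 54 mm behind the grasp point. The pads swing forward as they close: fully open they stand 13 mm farther back than shut.
Start: joints at [-1.442, 0.217, 1.613, -0, 1.311, -0.112], TCP at [0.149, -0.607, 0.231] pointing down, gripper open.
Joint ranges: [-2.75, 2.75], [-0.78, 2.1], [0.31, 2.55], [-1.13, 4.27], [0.13, 2.63], [-2.58, 2.58]. Speed limits (rad/s): [2.79, 2.79, 3.14, 3.14, 3.14, 3.14].

## Interface

Orientations are given as a unit quaternion [x, y, z, w].
In Python, from plant import get_obs, camera, close_job gives the robot as it stands.
- The arm moves only by the tool arm_command, never from a script. Its argument "steps" is text: rows parted by semicolons, each of 7 numbers parted by spaces: the turn, a rotation vector about the world's x, y, z in rad, then the shift along the world's x, y, z in cm, then the finger opening in cm, from 0 to 8.54. A call has 1 to 20 rows; each row is the pose to reach, as a shift and turn from the pose commanded when the call began; what a row does not reach only later rows make up. A row lasts 1/12 s, in which the tool goes at most 41.7 mm and 7.16 degrees, less where a joint would pass 70% of its speed; a pose out of reach is approached as far as the arm can. A call with a gripper value outside its range is refused whole. The fingers move at their own pace and stop on an object; the grip force is fixed at half the most. Time passes only in rows, so rows that repeat a pose let the fingers close. It gives the time, the measured TCP pose, the force, the opening and the grip force at its end, in the units of the state.
- get_obs(): the state, without advancing time (a new reading comes with each control period).
- camera(name): name is "scene" or "side" or "wrist"; returns a dict with "image" (420x560x3 uint8, red, green, blue), "K" (3x3 intrinsics, pixels), "eye" and "rotation" of the camera in the world; the wrist camera has in their place "mount" (4x4, takes a point from camera to tool coordinates, whose origin is the TCP and whose axes are the flange's). Camera axes: x right, y down, z forward; pixel columns grow to the right and rows downward; lengths in m; the calibration is good to about 2 mm. A picture is of the moment at which its call begins: read the wrist's pose just before it. There is no depth.
- close_job(): hands the job in; it is judged then, once.
The state is a dict: "time_s": time; "joint_pos": joint angles; "dq": joint speeds; "joint_torque": joint torques, N m; "position": TCP position; "tcp_rot": TCP orientation; "ft_force": force on the tool from outside, world axes, zero at the start; "moment": the same for the moment, N m; "opening": finger opening in m; "gripper_force": force on a finger pad.
Only numpy, scipy, OpenCV 4.12 (cv2) and the standard library are available. Lean on these libraries where they do the work, as an engineer would, in place of code of your own. Each camera call takes 0.05 s, during which the arm holds its last target. There are 200 camera calls.

## Task

The lid press is still occupied by the last finished tin, the low one. Clear it away and stand it upright in the steel tray beside the tin that is already there, then stand the waiting taller tin upright in the middle of the anvil under the pad and swing the press lever through its quarter turn, fully home against its stop, so that the pad holds the lid down. Leave the other things on the worktop where they stand and do not tip any tin over.

Things in the scene. Friction and masses are not known exactly. Their poses are not given: they have to be found in the camera images.
- press: Fixed grey bench lid press. Origin on the worktop under the anvil's centre; its open front looks to its own -x, roughly to the robot; z up. Foot 12 mm high, x -55 to 110, y +-50, with an ear to y -115 at x 0 to 60. Round steel anvil 90 mm across, flat top at z 25. Column 60 mm wide at x 65 to 105; a web 12 mm wide at x 30 to 70, z 170 to 230, under the head.
- anvil (a point): Centre of the anvil's top, 25 mm above the worktop; axes as the press.
- head (a point): Middle of the lower front edge of the press's overhanging head, at x -18, z 225 mm in the press's frame. The head is 48 mm wide and 40 mm high and runs back to the column; a bush 34 mm across reaches down to z 218 and the ram stands up to z 361. A vertical tool has no room over the anvil; one leaning about 33 degrees from vertical, its wrist back over the press's front, has.
- ram: Ram with the pad, a rubber disc 40 mm across, hanging under the head on the anvil's axis. Origin on the axis, 14 mm above the pad's underside. The underside is 185 mm above the worktop with the lever at 0 and comes down in proportion to the lever's angle, to 93 mm at the lever's stop. The pad is sprung (6 mm) and then bears on a 70 mm tin on the anvil with about 6 N.
- lever (a joint): Angle of the press lever, rad, about the vertical pivot. 0: lever points to the press's own -y (its right side seen from the robot), pad up; it swings clockwise seen from above, to 1.57 at its end stop, where it points to the press's -x. It starts between 0 and 0.12 and stays where it is left (friction about 0.3 N m).
- lever_pivot (a point): Point on the lever's vertical turning axis at the height of its bar, at x 30, y -85, z 55 mm in the press's frame. The pivot housing below is 38 mm across.
- lever_grip (a point): Middle of the lever's upright grip, 115 mm from the pivot and 75 mm above the worktop. The grip is a black post 20 mm across, from 50 to 98 mm above the worktop; the bar to it is flat steel 14 mm wide, 10 mm high, centred 55 mm above the worktop.
- old_tin: Low round sample tin with lid, 64 mm across, 48 mm high, dull silver, standing on the anvil at the start. Origin at the centre of its underside, z up. Loose, about 0.1 kg.
- next_tin: Taller round sample tin with lid, 62 mm across, 70 mm high, waiting on the worktop to the right in front of the press, in or near the path of the lever. Origin at the centre of its underside, z up. Loose, about 0.1 kg.
- tray: Fixed shallow metal tray at the far right, 300 mm (own x) by 120 mm (own y), walls 3 mm thick and 9 mm high, floor 3 mm thick. Origin at the centre of its underside.
- finished_tin: Low round tin, 64 mm across, 48 mm high, standing in the tray anywhere along its length, 3 mm above the worktop. Bystander: to be left standing. Origin at the centre of its underside.
- tall_tin: Tall round tin, 70 mm across, 100 mm high, standing on the worktop in front of the press. Bystander: leave alone. Origin at the centre of its underside.
- air_blower: Rubber air blower lying at the left front, 142 x 70 x 70 mm. Bystander: leave alone. Origin at the centre of its underside.
- scoop: Small metal scoop lying at the left front, 140 x 44 x 22 mm. Bystander: leave alone. Origin at the centre of its underside.

How it is judged:
On the way, in this order (a step that is already met when the one before it is completed fails the run):
1. the low tin from the press stands upright in the tray and is let go (x of old_tin in the frame of tray between -0.125 and 0.125 m and y of old_tin in the frame of tray between -0.035 and 0.035 m and height (world z) of old_tin below 0.008 m and angle between old_tin's own z axis and vertical below 0.08 rad and contact force between old_tin and the fingers below 0.2 N), for 0.2 s.
2. the taller tin stands upright on the middle of the anvil and is let go, the lever still open (distance between next_tin and anvil below 0.014 m and angle between next_tin's own z axis and vertical below 0.08 rad and contact force between next_tin and the fingers below 0.2 N and value of joint lever below 0.6 rad), for 0.2 s.
3. the lever is at its end stop and the tin is held between anvil and pad (value of joint lever above 1.48 rad and contact force between next_tin and ram above 1 N), for 0.2 s.
At the end, for the whole second after the job is handed in: The lever is within 0.09 rad of its end stop (above 1.48) and the pad presses on the taller tin with more than 1 N; that tin stands upright (within 0.08 rad) within 14 mm of the anvil's centre; the low tin stands upright and at rest on the floor of the tray, inside its rim (all of step 3 and distance between next_tin and anvil below 0.014 m and angle between each of next_tin, old_tin's own z axis and vertical below 0.08 rad and x of old_tin in the frame of tray between -0.125 and 0.125 m and y of old_tin in the frame of tray between -0.035 and 0.035 m and height (world z) of old_tin below 0.008 m and linear speed of each of old_tin, next_tin below 0.02 m/s); the robot touches nothing.
It fails at once if a bystander is moved by more than 30 mm (distance of any of finished_tin, tall_tin, air_blower, scoop from where it was at the start of the episode above 0.03 m).
It fails at once if a tin is tipped over (more than 57 degrees) (angle between any of old_tin, next_tin, finished_tin, tall_tin's own z axis and vertical above 1 rad).
It also fails if it takes over 72 s, if anything falls off the work surface, if the arm or the gripper's body presses on something with over 40 N, if the wrist force passes 120 N, or if a joint passes its speed limit or range.

## Working session

There is one attempt and no reset: what is moved stays moved. The work goes in short steps, Python scripts to look and compute and a tool call to move; the robot and the scene stay as the last step left them, time stands still between calls to the robot, and variables do not carry over. Pictures are saved under pics/ and viewed, at most 10 in all, crops included, and the job is handed in when it is done.

Besides the shell and the picture viewer there is one more tool, called after "Request:" as name(argument=value, ...), one argument or row to a line, values as JSON. arm_command: Moves the arm, as the interface text tells. Its arguments: {"type":"object","properties":{"steps":{"type":"string"}},"required":["steps"]}

```bash
mkdir -p pics; ls; python3 - <<'E'
from plant import get_obs,camera
import cv2,numpy as np,json
o=get_obs();print(o)
for n in("scene","side"):
    c=camera(n);cv2.imwrite(f"pics/{n}0.png",c["image"][:,:,::-1]);
    print(n,c["K"],c["eye"],c["rotation"])
    np.savez(f"{n}.npz",K=c["K"],eye=c["eye"],R=c["rotation"])
E
```

```text
pics
{'time_s': 0.0, 'joint_pos': array([-1.44221354e+00,  2.17723325e-01,  1.61493042e+00, -3.15333365e-05,
        1.31129223e+00, -1.12208097e-01]), 'dq': array([-0.00105006, -0.00058137,  0.00019533, -0.00099617, -0.00085877,
       -0.00041783]), 'joint_torque': array([-5.03172087e-04, -3.96850598e+01, -3.03850651e+01, -5.61866500e-05,
        9.79422854e-03,  6.43503128e-06]), 'position': array([ 0.14894709, -0.606157  ,  0.22998933]), 'tcp_rot': array([ 9.92760044e-01,  1.20108747e-01, -2.48670652e-05, -1.17649276e-03]), 'ft_force': array([-0.34982542,  0.59880564, -0.41747116]), 'moment': array([ 0.01722142,  0.01697394, -0.02049983]), 'gripper_force': 0.0, 'opening': 0.08520778563494039}
scene [[398.47437493   0.         276.00739697]
 [  0.         398.47437493 212.44492488]
 [  0.           0.           1.        ]] [-0.11642513  0.51313628  0.65563162] [-0.33528236  0.79137204 -0.46804656  0.20554425]
side [[394.44621687   0.         280.56903587]
 [  0.         394.44621687 209.5724808 ]
 [  0.           0.           1.        ]] [ 0.43690132 -1.08522238  0.66556595] [ 0.85412793 -0.05142078  0.02197184 -0.51704798]
```

View pics/scene0.png

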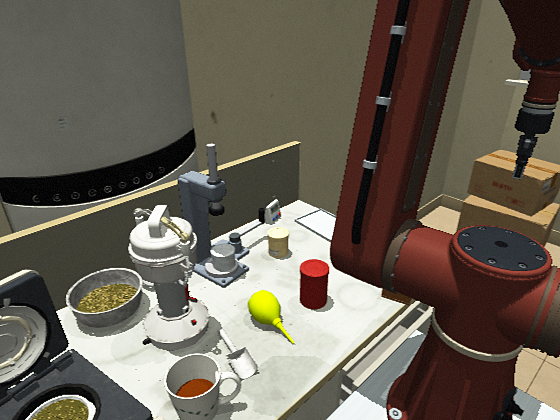

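View pics/side0.png

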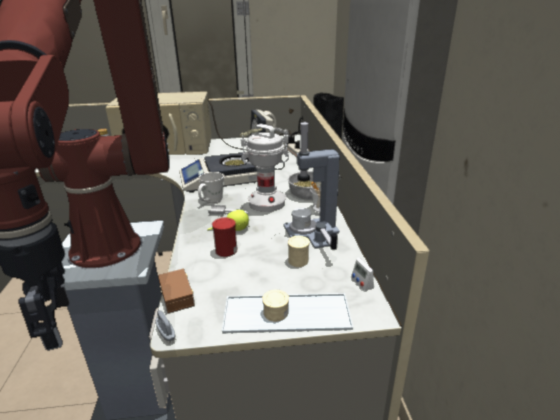

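The scene view shows the press (head ~205,185; old tin ~222,258), next tin (278,240), tall red tin (314,285). The side view shows the tray (288,313), finished tin (276,305), next tin (298,251) and lever grip (334,240). I'll enlarge both.

```bash
python3 - <<'E'
import cv2
for n,(x,y) in dict(scene=(165,140),side=(215,190)).items():
    i=cv2.imread(f"pics/{n}0.png")[y:y+150,x:x+200]
    i=cv2.resize(i,None,fx=4,fy=4,interpolation=cv2.INTER_CUBIC)
    for k in range(0,200,20):
        cv2.line(i,(4*k,0),(4*k,8),(0,0,255),1);cv2.putText(i,str(x+k),(4*k,20),0,.4,(0,0,255))
        if k<150: cv2.line(i,(0,4*k),(8,4*k),(0,0,255),1);cv2.putText(i,str(y+k),(10,4*k+4),0,.4,(0,0,255))
    cv2.imwrite(f"pics/{n}0c.png",i)
E
```

```text
(no output)
```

View pics/scene0c.png

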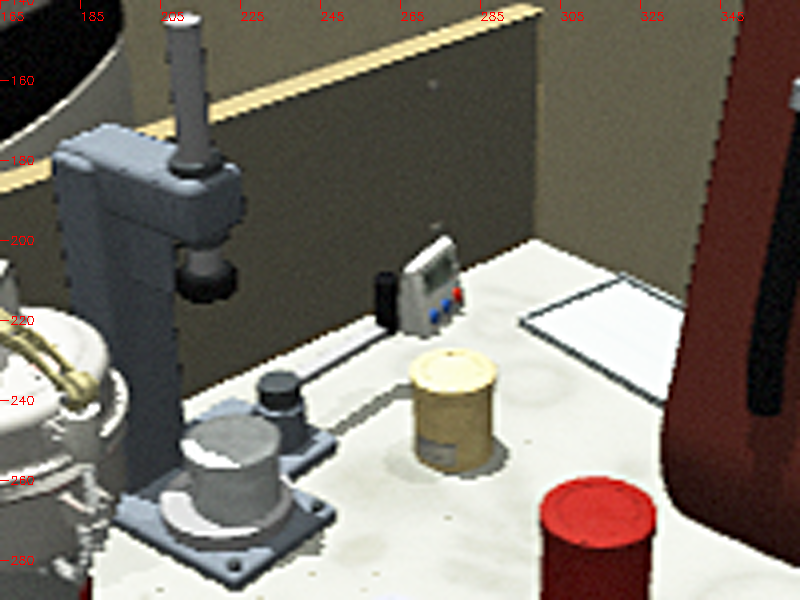

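View pics/side0c.png

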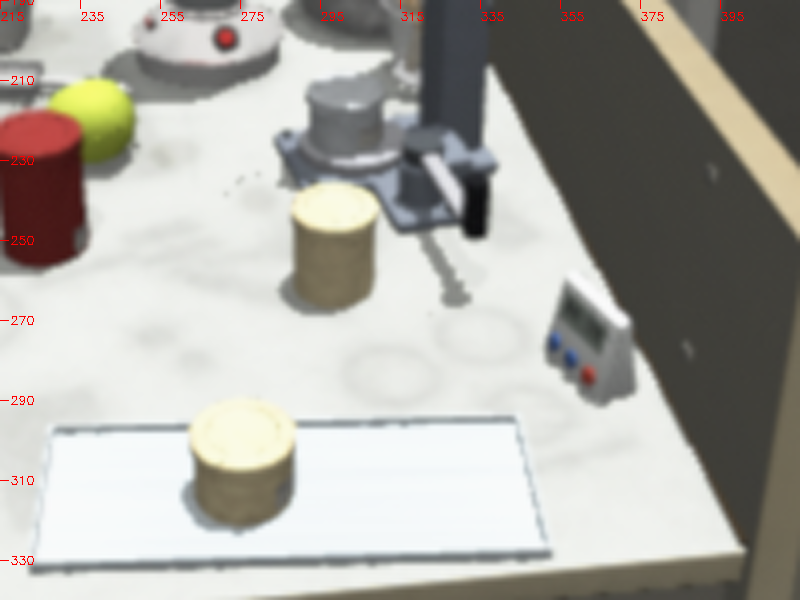

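```bash
cat > h.py <<'E'
import numpy as np
from scipy.spatial.transform import Rotation as Ro
from scipy.optimize import least_squares
C={}
for n in("scene","side"):
    d=np.load(n+".npz");C[n]=(d["K"],d["eye"],Ro.from_quat(d["R"]).as_matrix())
def proj(n,p):
    K,e,R=C[n];q=K@(R.T@(np.asarray(p)-e));return q[:2]/q[2]
def onz(n,uv,z):
    K,e,R=C[n];d=R@np.linalg.solve(K,[*uv,1]);return (e+d*(z-e[2])/d[2])[:2]
def S(x,y):return np.array([x/4+165,y/4+140])
def D(x,y):return np.array([x/4+215,y/4+190])
def tf(p,q):
    c,s=np.cos(p[2]),np.sin(p[2]);return [p[0]+c*q[0]-s*q[1],p[1]+s*q[0]+c*q[1],q[2]]
E
python3 - <<'E'
from h import *
for n,a,b,z in [("old",S(232,441),D(346,92),.073),("next",S(453,370),D(335,208),.07),("tall",S(598,512),None,.1)]:
    print(n,onz("scene",a,z),onz("side",b,z) if b is not None else "")
print("fin",onz("side",D(242,435),.051))
print("tray corners",[onz("side",D(*c),.009).round(3) for c in[(52,430),(515,418),(550,553),(32,570)]])
g=lambda a:(.03-.115*np.sin(a),-.085-.115*np.cos(a),.098)
F=[("scene",S(183,18),(0,0,.361)),("scene",S(235,586),(-.055,.05,.008)),("scene",S(335,512),(-.055,-.05,.008)),("scene",S(336,438),(0,-.115,.012)),
("side",D(280,138),(-.055,.05,.012)),("side",D(400,228),(0,-.115,.008)),("side",D(495,160),(.11,-.05,.012)),("scene",S(227,505),(0,0,.025))]
G=[("scene",S(386,274)),("side",D(478,173))]
f=lambda p:np.concatenate([proj(n,tf(p,q))-u for n,u,q in F]+[proj(n,tf(p,g(p[3])))-u for n,u in G])
r=least_squares(f,[.6,-.1,0,.05],loss="soft_l1");print(r.x.round(4));print(f(r.x).reshape(-1,2).round(1))
E
```

```text
old [0.61182553 0.01843929] [0.61593609 0.00638198]
next [ 0.57767015 -0.14930688] [ 0.58212691 -0.15725972]
tall [ 0.36924278 -0.06547329] 
fin [ 0.49537845 -0.36515306]
tray corners [array([ 0.381, -0.296]), array([ 0.672, -0.322]), array([ 0.663, -0.439]), array([ 0.371, -0.415])]
[0.6216 0.0207 0.1604 0.0414]
[[-0.6 -0.7]
 [ 0.2 -0.1]
 [ 0.7 -0.6]
 [ 0.5 -0.7]
 [-2.9 -2. ]
 [-0.7 -0.4]
 [ 0.8 -0.4]
 [-0.3 -2.2]
 [-1.2  0.6]
 [-0.4  0.6]]
```

```bash
python3 - <<'E'
from h import *
from plant import get_obs,camera
q=Ro.from_quat(get_obs()["tcp_rot"]);print(q.as_matrix().round(3))
for th in(.6,.65):
  for yaw in (.16,.0):
    ax=np.array([-np.sin(yaw),np.cos(yaw),0])
    x=Ro.from_rotvec(-th*ax)*Ro.from_euler("z",yaw-np.arctan2(q.as_matrix()[1,0],q.as_matrix()[0,0]))
    print(th,yaw,x.as_rotvec().round(3))
c=camera("wrist");print(c["mount"],c["K"])
E
```

```text
[[ 0.971  0.238 -0.   ]
 [ 0.238 -0.971  0.002]
 [ 0.    -0.002 -1.   ]]
0.6 0.16 [ 0.119 -0.588 -0.078]
0.6 0.0 [ 0.072 -0.597 -0.234]
0.65 0.16 [ 0.129 -0.637 -0.078]
0.65 0.0 [ 0.078 -0.647 -0.232]
[[-1.50101980e-04 -9.59493251e-01 -2.81731572e-01  7.09933778e-02]
 [ 9.99999987e-01 -1.62129630e-04  1.93812401e-05  3.02353459e-04]
 [-6.42732045e-05 -2.81731565e-01  9.59493263e-01 -1.41516579e-01]
 [ 0.00000000e+00  0.00000000e+00  0.00000000e+00  1.00000000e+00]] [[305.17972053   0.         277.59910113]
 [  0.         305.17972053 208.3694269 ]
 [  0.           0.           1.        ]]
```

Request:
arm_command(
  steps="0 0 0.12 1 3 1 8.5;0 0 0.25 3 5 2 8.5;0 0 0.37 5 8 3 8.5;0 0 0.5 7 11 4 8.5;0 0 0.62 8 13 5 8.5;0 0 0.75 10 15 6 8.5;0 0 0.87 12 18 7 8.5;0 0 1.0 14 20 8 8.5;0 0 1.12 15 23 9 8.5;0 0 1.25 17 25 10 8.5;0 0 1.37 18 28 11 8.5;0 0 1.5 20 30 12 8.5;0 0 1.5 20 30 12 8.5",
)

```text
time_s: 1.23
position: [0.352, -0.3043, 0.3538]
tcp_rot: [0.641, 0.767, 0.001, 0.002]
ft_force: [0.4, -0.2, -0.0]
opening: 0.0849
gripper_force: 0.0
```

```bash
cat >> h.py <<'E'
def goal(o,phi,th,leanaz,pos=None):
    """turn to tool x azimuth phi (before lean), lean th with tool z tipped to azimuth leanaz; shift cm"""
    M=Ro.from_euler("z",phi)*Ro.from_matrix(np.diag([1,-1,-1.]))
    M=Ro.from_rotvec(-th*np.array([-np.sin(leanaz),np.cos(leanaz),0]))*M
    q=Ro.from_quat(o["tcp_rot"]);print("turn",(M*q.inv()).as_rotvec().round(3), "z",M.as_matrix()[:,2].round(3))
    if pos is not None: print("shift",((np.array(pos)-o["position"])*100).round(2))
    return M
E
python3 - <<'E'
from h import *
from plant import get_obs
o=get_obs();print(o["position"],o["joint_pos"].round(3))
goal(o,.16+np.pi,.6,.16,(.42,-.16,.22));goal(o,.08+np.pi,.6,.08,(.42,-.16,.22))
E
```

```text
[ 0.35198092 -0.30426277  0.35378915] [-0.866 -0.214  1.819  0.003  1.533 -1.044]
turn [-0.386 -0.536  1.5  ] z [ 0.557  0.09  -0.825]
shift [  6.8   14.43 -13.38]
turn [-0.403 -0.515  1.423] z [ 0.563  0.045 -0.825]
shift [  6.8   14.43 -13.38]
```

Request:
arm_command(
  steps="-0.1 -0.13 0.37 2 4 -3 8.5;-0.1 -0.13 0.37 2 4 -3 8.5;-0.1 -0.13 0.37 2 4 -3 8.5;-0.1 -0.13 0.37 2 4 -3 8.5;-0.2 -0.27 0.75 3.4 8 -6 8.5;-0.2 -0.27 0.75 3.4 8 -6 8.5;-0.2 -0.27 0.75 3.4 8 -6 8.5;-0.2 -0.27 0.75 3.4 8 -6 8.5;-0.386 -0.536 1.5 6.8 16.4 -11.4 8.5;-0.386 -0.536 1.5 6.8 16.4 -11.4 8.5;-0.386 -0.536 1.5 6.8 16.4 -11.4 8.5;-0.386 -0.536 1.5 6.8 16.4 -11.4 8.5;-0.386 -0.536 1.5 6.8 16.4 -11.4 8.5;-0.386 -0.536 1.5 6.8 16.4 -11.4 8.5;-0.386 -0.536 1.5 6.8 16.4 -11.4 8.5;-0.386 -0.536 1.5 6.8 16.4 -11.4 8.5;-0.386 -0.536 1.5 6.8 16.4 -11.4 8.5",
)

```text
time_s: 2.65
position: [0.4294, -0.1179, 0.2476]
tcp_rot: [-0.057, 0.958, 0.012, 0.281]
ft_force: [-0.9, -0.6, 0.1]
opening: 0.0849
gripper_force: 0.0
```

```bash
cat >> h.py <<'E'
def wrist(fn):
    from plant import get_obs,camera
    import cv2
    o=get_obs();c=camera("wrist");i=cv2.resize(c["image"][:,:,::-1],(784,588),interpolation=cv2.INTER_CUBIC)
    for k in range(0,560,40):
        cv2.putText(i,str(k),(int(1.4*k),10),0,.35,(0,0,255))
        if k<420: cv2.putText(i,str(k),(0,int(1.4*k)+4),0,.35,(0,0,255))
    cv2.imwrite("pics/"+fn+".png",i)
    T=np.eye(4);T[:3,:3]=Ro.from_quat(o["tcp_rot"]).as_matrix();T[:3,3]=o["position"];T=T@c["mount"]
    np.savez(fn+".npz",K=c["K"],eye=T[:3,3],R=Ro.from_matrix(T[:3,:3]).as_quat());print(o["position"],o["joint_pos"].round(3))
def load(n):
    d=np.load(n+".npz");C[n]=(d["K"],d["eye"],Ro.from_quat(d["R"]).as_matrix())
E
python3 -c "
from h import *
wrist('w1')"
```

```text
[ 0.42940766 -0.11791331  0.24764518] [-0.705 -0.566  2.342  0.48   1.003 -2.581]
```

View pics/w1.png

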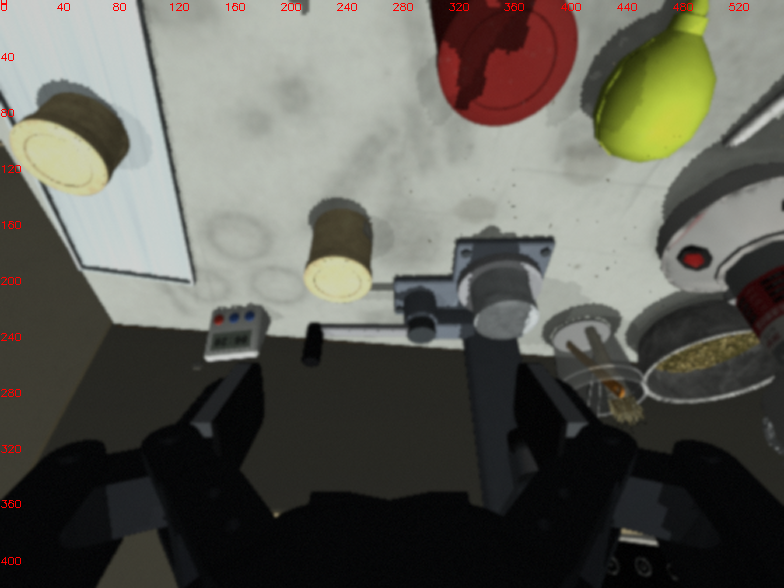

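Wrist view (inverted): next-tin top centre (241,199), old-tin top (360,228), foot front corners (326,170) and (396,170), ear corner (282,197), grip top (222,258).

```bash
cat > fit.py <<'E'
from h import *
load("w1")
W=lambda x,y:np.array([x/1.4,y/1.4])
for n,l,z in [("old",[("scene",S(232,441)),("w1",W(505,319))],.073),("next",[("scene",S(453,370)),("side",D(335,208)),("w1",W(338,278))],.07),("fin",[("side",D(242,435)),("w1",W(60,160))],.051),("tall",[("scene",S(598,512)),("w1",W(508,55))],.1)]:
    print(n,[onz(a,b,z).round(4) for a,b in l])
print("tray",[onz("side",D(*c),.009).round(3) for c in[(52,430),(515,418),(550,553),(32,570)]],onz("w1",W(192,283),.009),onz("w1",W(82,268),.009))
g=lambda a:(.03-.115*np.sin(a),-.085-.115*np.cos(a),.098)
F=[("scene",S(183,18),(0,0,.361)),("scene",S(235,586),(-.055,.05,.008)),("scene",S(335,512),(-.055,-.05,.008)),("scene",S(336,438),(0,-.115,.012)),
("side",D(400,228),(0,-.115,.008)),("side",D(495,160),(.11,-.05,.012)),
("w1",W(456,239),(-.055,-.05,.008)),("w1",W(554,238),(-.055,.05,.008)),("w1",W(395,277),(0,-.115,.008))]
G=[("scene",S(386,274)),("side",D(478,173)),("w1",W(311,360))]
f=lambda p:np.concatenate([proj(n,tf(p,q))-u for n,u,q in F]+[proj(n,tf(p,g(p[3])))-u for n,u in G])
r=least_squares(f,[.6,-.1,0,.05],loss="soft_l1");print(r.x.round(4));print(f(r.x).reshape(-1,2).round(1).tolist())
E
python3 fit.py
```

```text
old [array([0.6118, 0.0184]), array([0.6103, 0.0156])]
next [array([ 0.5777, -0.1493]), array([ 0.5821, -0.1573]), array([ 0.5749, -0.1485])]
fin [array([ 0.4954, -0.3652]), array([ 0.4931, -0.3562])]
tall [array([ 0.3692, -0.0655]), array([ 0.3682, -0.0672])]
tray [array([ 0.381, -0.296]), array([ 0.672, -0.322]), array([ 0.663, -0.439]), array([ 0.371, -0.415])] [ 0.6703971  -0.31425662] [ 0.66035384 -0.42734366]
[0.6191 0.0219 0.1585 0.0508]
[[-0.4, -0.4], [0.3, 0.6], [0.9, 0.0], [0.8, -0.2], [-1.7, -0.5], [-0.1, -0.5], [-0.1, 1.2], [2.3, 0.0], [-1.4, 1.6], [-0.5, 1.1], [-1.8, 0.5], [-0.5, 1.7]]
```

```bash
python3 - <<'E'
from h import *
from plant import get_obs
o=get_obs()
goal(o,.158+np.pi,.6,.158,(.535,.005,.167))
E
```

```text
turn [ 0.013 -0.029  0.043] z [ 0.558  0.089 -0.825]
shift [10.57 12.3  -8.05]
```

Request:
arm_command(
  steps="0.013 -0.029 0.043 3 4 -1 8.5;0.013 -0.029 0.043 6 8 -3 8.5;0.013 -0.029 0.043 8 10 -5 8.5;0.013 -0.029 0.043 10.6 12.3 -8 8.5;0.013 -0.029 0.043 10.6 12.3 -8 8.5;0.013 -0.029 0.043 10.6 12.3 -8 8.5;0.013 -0.029 0.043 10.6 12.3 -8 8.5",
)

```text
time_s: 3.28
position: [0.5349, 0.0057, 0.166]
tcp_rot: [-0.076, 0.953, 0.024, 0.293]
ft_force: [0.3, 0.4, 0.3]
opening: 0.0852
gripper_force: 0.0
```

```bash
python3 - <<'E'
from h import *
from plant import get_obs
o=get_obs();print(o["position"],o["joint_pos"].round(3))
goal(o,.158+np.pi,.6,.158,(.535,.005,.167))
goal(o,.158+np.pi,.6,.158,(.6244,.0192,.035))
E
```

```text
[0.53486944 0.00573035 0.16604815] [-0.252 -0.225  2.292  0.438  0.561 -2.294]
turn [-0.001 -0.003 -0.002] z [ 0.558  0.089 -0.825]
shift [ 0.01 -0.07  0.1 ]
turn [-0.001 -0.003 -0.002] z [ 0.558  0.089 -0.825]
shift [  8.95   1.35 -13.1 ]
```

Good. Approach along the tool axis, check, then grip.

Request:
arm_command(
  steps="0 0 0 2 0.3 -3 8.5;0 0 0 4 0.6 -6 8.5;0 0 0 6 0.9 -9 8.5;0 0 0 8 1.2 -11.7 8.5;0 0 0 9 1.3 -13 8.5;0 0 0 9 1.3 -13 8.5;0 0 0 9 1.3 -13 8.5",
)

```text
time_s: 3.87
position: [0.6267, 0.0179, 0.0401]
tcp_rot: [-0.074, 0.953, 0.022, 0.294]
ft_force: [0.9, -0.3, -0.5]
opening: 0.0849
gripper_force: 0.0
```

Request:
arm_command(
  steps="0 0 0 0 0 0 6.5;0 0 0 0 0 0 5;0 0 0 0 0 0 5;0 0 0 0 0 0 5;0 0 0 0 0 0 5;0 0 0 0 0 0 5;0 0 0 0 0 0 5;0 0 0 0 0 0 5",
)

```text
time_s: 4.53
position: [0.6274, 0.0185, 0.0426]
tcp_rot: [-0.075, 0.952, 0.021, 0.296]
ft_force: [-4.1, -1.5, 5.9]
opening: 0.059
gripper_force: 62.8
```

```bash
python3 - <<'E'
from h import *
wrist("w2")
import cv2
from plant import camera
a=cv2.imread("pics/w2.png")[80:480,200:600]
c=camera("scene")["image"][:,:,::-1][150:300,150:300];c=cv2.resize(c,(400,400),interpolation=cv2.INTER_CUBIC)
cv2.imwrite("pics/w2b.png",np.hstack([a,c]))
E
```

```text
[0.62743371 0.01854264 0.04262715] [-0.17   0.237  2.133  0.755  0.263 -2.581]
```

View pics/w2b.png

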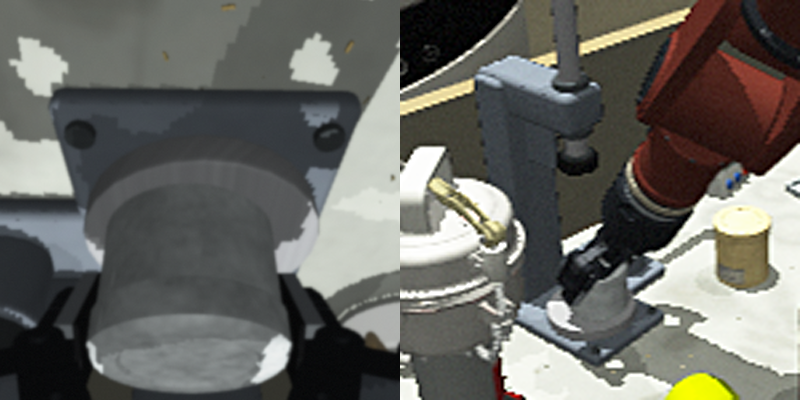

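```bash
python3 - <<'E'
from h import *
load("w2")
for y in(340,350,358): print(onz("w2",((200+190)/1.4,(80+y)/1.4),.073))
for v in(-.019,-.027,-.033): print(v,C["w2"][2][:,2]@[0,0,1], np.array([.6274,.0185,.0426])+v*np.array([.555,.083,-.827]))
from plant import get_obs
o=get_obs();goal(o,.158+np.pi,.6,.158)
E
```

```text
[0.59767766 0.01397502]
[0.60462172 0.0150822 ]
[0.61067313 0.01604706]
-0.019 -0.6313208988283272 [0.616855 0.016923 0.058313]
-0.027 -0.6313208988283272 [0.612415 0.016259 0.064929]
-0.033 -0.6313208988283272 [0.609085 0.015761 0.069891]
turn [0.003 0.002 0.002] z [ 0.558  0.089 -0.825]
```

Request:
arm_command(
  steps="0 0 0 0 0 0 8.5;0 0 0 0 0 0 8.5;0 0 0 0 0 0 8.5;0 0 0 0 0 0 8.5;0 0 0 -1.2 -0.2 -0.2 8.5;0 0 0 -1.2 -0.2 -0.4 8.5;0 0 0 -1.2 -0.2 -0.4 8.5;0 0 0 -1.2 -0.2 -0.4 8.5",
)

```text
time_s: 5.3
position: [0.6144, 0.0191, 0.0373]
tcp_rot: [-0.074, 0.954, 0.021, 0.291]
ft_force: [-0.3, 0.7, 0.0]
opening: 0.0849
gripper_force: 0.0
```

Request:
arm_command(
  steps="0 0 0 0 0 0 6.5;0 0 0 0 0 0 5;0 0 0 0 0 0 5;0 0 0 0 0 0 5;0 0 0 0 0 0 5;0 0 0 0 0 0 5;0 0 0 0 0 0 5;0 0 0 0 0 0 5",
)

```text
time_s: 5.97
position: [0.6157, 0.0188, 0.0384]
tcp_rot: [-0.074, 0.953, 0.02, 0.292]
ft_force: [-1.7, 0.0, 5.3]
opening: 0.0573
gripper_force: 63.8
```

```bash
python3 - <<'E'
from h import *
wrist("w3")
import cv2
from plant import camera
a=cv2.imread("pics/w3.png")[80:480,200:600]
c=camera("scene")["image"][:,:,::-1][190:290,180:280];c=cv2.resize(c,(400,400),interpolation=cv2.INTER_CUBIC)
cv2.imwrite("pics/w3b.png",np.hstack([a,c]))
E
```

```text
[0.61566993 0.01878489 0.03841973] [-0.171  0.226  2.155  0.753  0.259 -2.581]
```

View pics/w3b.png

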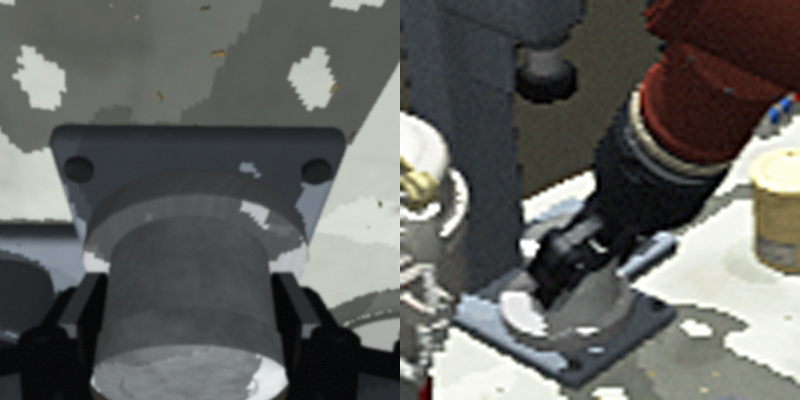

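```bash
python3 - <<'E'
from h import *
load("w3")
for y in(362,372,380): print(onz("w3",((200+190)/1.4,(80+y)/1.4),.073))
# lower front rim of tin on anvil
print("front bottom of tin", onz("w3",((200+190)/1.4,(80+215)/1.4),.025), "anvil front",onz("w3",((200+195)/1.4,(80+168)/1.4),.025))
p=np.array([.6157,.0188,.0384]);z=np.array([.555,.083,-.827])
for v in(0,.01,.02,.03,.04): print(v,[(proj("w3",p-v*z+s*np.array([-.158,.987,0])*.03)*1.4-[200,80]).round() for s in(-1,1)])
E
```

```text
[0.59141482 0.01517924]
[0.59908734 0.01638386]
[0.6058204  0.01744097]
front bottom of tin [0.58728284 0.01442434] anvil front [0.56533629 0.01247462]
0 [array([108., 293.]), array([271., 293.])]
0.01 [array([103., 306.]), array([277., 306.])]
0.02 [array([ 97., 321.]), array([283., 322.])]
0.03 [array([ 90., 339.]), array([290., 339.])]
0.04 [array([ 82., 359.]), array([298., 360.])]
```

Request:
arm_command(
  steps="0 0 0 0 0 0.5 5;0 0 0 0 0 1.2 5;0 0 0 -1.5 -0.2 1.5 5;0 0 0 -3.5 -0.5 1.6 5;0 0 0 -6 -1 1.8 5;0 0 0 -8.5 -1.4 2.5 5;0 0 0 -9 -1.4 5 5;0 0 0 -9 -1.4 8 5;0 0 0 -9 -1.4 8 5;0 0 0 -9 -1.4 8 5",
)

```text
time_s: 6.9
position: [0.5258, 0.0047, 0.1194]
tcp_rot: [-0.074, 0.953, 0.02, 0.292]
ft_force: [0.1, -0.3, -1.3]
opening: 0.0569
gripper_force: 64.2
```

```bash
python3 - <<'E'
from h import *
from plant import get_obs
o=get_obs();print(o["joint_pos"].round(3),o["opening"],o["ft_force"])
wrist("w4")
import cv2
from plant import camera
a=cv2.imread("pics/w4.png")[80:480,200:600]
c=camera("side")["image"][:,:,::-1][130:280,220:370];c=cv2.resize(c,(400,400),interpolation=cv2.INTER_CUBIC)
cv2.imwrite("pics/w4b.png",np.hstack([a,c]))
E
```

```text
[-0.254 -0.153  2.339  0.523  0.452 -2.395] 0.05694105982840864 [ 0.0965369  -0.34297494 -1.28995578]
[0.52576981 0.00471904 0.11937541] [-0.254 -0.153  2.339  0.523  0.452 -2.395]
```

View pics/w4b.png

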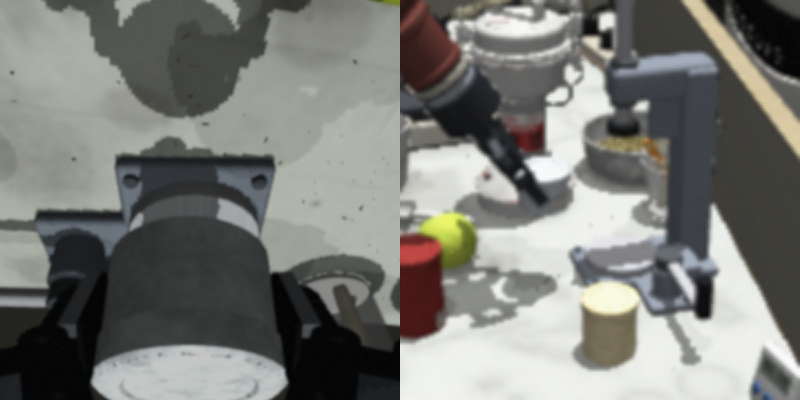

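Request:
arm_command(
  steps="0 0 0 0 -1 3 5;0 0 -0.05 0.5 -4 6 5;0 0 -0.12 1.5 -7.5 6 5;0 0 -0.2 2.5 -11 6 5;0 0 -0.28 3.5 -14.5 6 5;0 0 -0.36 4.5 -18 6 5;0 0 -0.44 5.5 -21.5 6 5;0 0 -0.52 6.3 -25 6 5;0 0 -0.6 7 -28.5 6 5;0 0 -0.66 7.8 -32 6 5;0 0 -0.7 8.4 -35 6 5;0 0 -0.7 8.8 -37 6 5;0 0 -0.7 8.8 -37.2 6 5;0 0 -0.7 8.8 -37.2 6 5;0 0 -0.7 8.8 -37.2 6 5",
)

```text
time_s: 8.25
position: [0.6116, -0.3655, 0.1744]
tcp_rot: [0.258, 0.922, -0.079, 0.278]
ft_force: [0.6, 0.7, -1.7]
opening: 0.0571
gripper_force: 64.9
```

```bash
python3 - <<'E'
from h import *
from plant import get_obs
o=get_obs();print(o["position"],o["joint_pos"].round(3),o["opening"],o["ft_force"])
# reference grasp tilt on anvil, rotated by yaw
ref=Ro.from_quat([-0.074,0.953,0.02,0.292])
q=Ro.from_quat(o["tcp_rot"]);d=(q*ref.inv()).as_matrix();print("tilt of tin z",d[:,2].round(4))
goal(o,.158+np.pi,.6,.158,(.614,-.367,.018))
E
```

```text
[ 0.61163823 -0.36553011  0.17441399] [-0.664  0.166  1.891  0.131  0.506 -1.785] 0.0570631845577625 [ 0.61347834  0.73257804 -1.71577055]
tilt of tin z [ 0.0055 -0.0063  1.    ]
turn [-0.    -0.014  0.704] z [ 0.558  0.089 -0.825]
shift [  0.24  -0.15 -15.64]
```

Request:
arm_command(
  steps="0 0 0 0 0 -3.5 5;0 0 0 0 0 -7 5;0 0 0 0 0 -10.5 5;0 0 0 0 0 -13 5;0 0 0 0 0 -14.5 5;0 0 0 0 0 -15.3 5;0 0 0 0 0 -15.3 5;0 0 0 0 0 -15.3 5",
)

```text
time_s: 8.92
position: [0.613, -0.3662, 0.0247]
tcp_rot: [0.257, 0.921, -0.08, 0.28]
ft_force: [-0.9, 1.0, 0.4]
opening: 0.0572
gripper_force: 64.9
```

Request:
arm_command(
  steps="0 0 0 0 0 -0.3 5;0 0 0 0 0 -0.5 5;0 0 0 0 0 -0.5 5;0 0 0 0 0 -0.5 5",
)

```text
time_s: 9.25
position: [0.6134, -0.3674, 0.0208]
tcp_rot: [0.257, 0.921, -0.081, 0.281]
ft_force: [-0.5, -0.8, -0.9]
opening: 0.0573
gripper_force: 64.9
```

Request:
arm_command(
  steps="0 0 0 0 0 -0.2 5;0 0 0 0 0 -0.3 5;0 0 0 0 0 -0.3 5;0 0 0 0 0 -0.3 5",
)

```text
time_s: 9.58
position: [0.6129, -0.3671, 0.0167]
tcp_rot: [0.258, 0.921, -0.08, 0.28]
ft_force: [-0.8, 0.3, -1.2]
opening: 0.0569
gripper_force: 64.9
```

Request:
arm_command(
  steps="0 0 0 0 0 -0.2 5;0 0 0 0 0 -0.2 5;0 0 0 0 0 -0.2 5",
)

```text
time_s: 9.83
position: [0.614, -0.3679, 0.0165]
tcp_rot: [0.257, 0.921, -0.081, 0.282]
ft_force: [-2.2, 1.6, 5.2]
opening: 0.0572
gripper_force: 65.6
```

Request:
arm_command(
  steps="0 0 0 0 0 0 8.5;0 0 0 0 0 0 8.5;0 0 0 0 0 0 8.5;0 0 0 0 0 0 8.5;0 0 0 -0.5 0.3 0.8 8.5;0 0 0 -1.4 0.8 2.4 8.5;0 0 0 -2.8 1.7 4.8 8.5;0 0 0 -4.4 2.7 7.5 8.5;0 0 0 -6 3.6 10.2 8.5;0 0 0 -6.8 4.1 13 8.5;0 0 0 -6.8 4.1 15 8.5;0 0 0 -6.8 4.1 15 8.5;0 0 0 -6.8 4.1 15 8.5",
)

```text
time_s: 10.92
position: [0.5457, -0.3267, 0.1673]
tcp_rot: [0.257, 0.921, -0.081, 0.282]
ft_force: [-0.4, 0.1, 0.9]
opening: 0.0849
gripper_force: 0.0
```

```bash
python3 - <<'E'
from h import *
wrist("w5")
import cv2
from plant import camera,get_obs
a=cv2.imread("pics/w5.png");a=cv2.resize(a,(400,300))
i=camera("side")["image"][:,:,::-1][190:340,215:415];c=cv2.resize(i,(800,600),interpolation=cv2.INTER_CUBIC)
cv2.imwrite("pics/s5.png",c)
E
```

```text
[ 0.54565772 -0.32666878  0.16728646] [-0.686  0.012  2.077  0.166  0.466 -1.838]
```

View pics/s5.png

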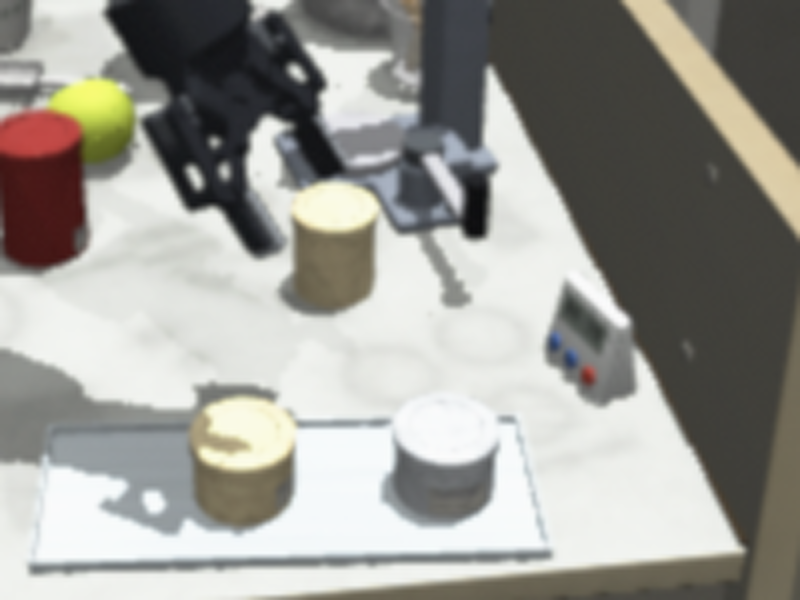

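Old tin stands upright in the tray (top centre about 444,432 in the crop, orig 326,298), clear of the finished tin.

```bash
python3 - <<'E'
from h import *
print(onz("side",D(444,432),.051),onz("side",D(242,435),.051),onz("side",D(335,208),.07))
from plant import get_obs
o=get_obs()
az=-.26
M=goal(o,az+np.pi,.6,az); z=M.as_matrix()[:,2]
for g in (.012,.02):
  t=np.array([.577,-.150,.045])+g*z
  print(g,t.round(4),"pre",(t-.14*z).round(4),((t-.14*z-o["position"])*100).round(2))
E
```

```text
[ 0.61310061 -0.37777731] [ 0.49537845 -0.36515306] [ 0.58212691 -0.15725972]
turn [-0.001 -0.011  0.286] z [ 0.546 -0.145 -0.825]
0.012 [ 0.5835 -0.1517  0.0351] pre [ 0.5072 -0.1314  0.1506] [-3.69 19.39 -1.26]
0.02 [ 0.5879 -0.1529  0.0285] pre [ 0.5115 -0.1326  0.144 ] [-3.26 19.28 -1.92]
```

Request:
arm_command(
  steps="0 0 0.06 -0.7 4 0 8.5;0 -0.005 0.12 -1.5 8 0 8.5;0 -0.01 0.2 -2.3 12 -0.5 8.5;0 -0.011 0.28 -3.2 16 -1.5 8.5;0 -0.011 0.286 -3.8 19.5 -2.8 8.5;0 -0.011 0.286 -3.8 19.5 -3.4 8.5;0 -0.011 0.286 -3.8 19.5 -3.4 8.5;0 -0.011 0.286 -3.8 19.5 -3.4 8.5",
)

```text
time_s: 11.68
position: [0.5064, -0.1307, 0.1291]
tcp_rot: [0.124, 0.947, -0.038, 0.293]
ft_force: [-0.1, 0.3, 0.6]
opening: 0.085
gripper_force: 0.0
```

```bash
python3 - <<'E'
from h import *
import cv2
wrist("w6");i=cv2.imread("pics/w6.png");load("w6")
from plant import get_obs
o=get_obs()
goal(o,-.26+np.pi,.6,-.26,(.584,-.152,.018))
# tin-lid colour segmentation: beige lid bright
h=cv2.cvtColor(i,cv2.COLOR_BGR2HSV)
m=cv2.inRange(h,(15,40,150),(35,160,255))
n,l,s,c=cv2.connectedComponentsWithStats(m)
for k in range(1,n):
    if s[k,4]>800: print(s[k],(s[k,:2]+s[k,2:4]/2),onz("w6",(s[k,:2]+s[k,2:4]/2)/1.4,.07))
print("expect",proj("w6",(.577,-.15,.07))*1.4)
E
```

```text
[ 0.50637236 -0.13073582  0.12907593] [-0.45  -0.19   2.349  0.276  0.406 -1.982]
turn [-0.     0.002  0.001] z [ 0.546 -0.145 -0.825]
shift [  7.67  -2.02 -11.24]
[   0  258   64   62 2789] [ 32. 289.] [ 0.4830691  -0.30804828]
[ 341  314  102   56 4470] [392. 342.] [ 0.57612107 -0.14782306]
expect [388.78546689 343.30462893]
```

Request:
arm_command(
  steps="0 0 0 2 -0.5 -3 8.5;0 0 0 4 -1 -6 8.5;0 0 0 6 -1.5 -8.7 8.5;0 0 0 7.2 -1.8 -10.4 8.5;0 0 0 7.7 -1.9 -11.2 8.5;0 0 0 7.7 -1.9 -11.2 8.5;0 0 0 7.7 -1.9 -11.2 8.5",
)

```text
time_s: 12.32
position: [0.5846, -0.1517, 0.0184]
tcp_rot: [0.125, 0.947, -0.038, 0.294]
ft_force: [-0.2, 0.0, 0.4]
opening: 0.085
gripper_force: 0.0
```

Request:
arm_command(
  steps="0 0 0 0 0 0 6.5;0 0 0 0 0 0 5;0 0 0 0 0 0 5;0 0 0 0 0 0 5;0 0 0 0 0 0 5;0 0 0 0 0 0 5;0 0 0 0 0 0 5;0 0 0 0 0 0 5",
)

```text
time_s: 12.98
position: [0.5848, -0.1506, 0.0205]
tcp_rot: [0.124, 0.946, -0.039, 0.296]
ft_force: [-5.1, -0.1, 7.1]
opening: 0.0562
gripper_force: 64.5
```

```bash
cat > lid.py <<'E'
import sys,cv2
from h import *
n=sys.argv[1];zt=float(sys.argv[2])
wrist(n);load(n);i=cv2.imread(f"pics/{n}.png");h=cv2.cvtColor(i,cv2.COLOR_BGR2HSV)
m=cv2.inRange(h,(15,40,150),(35,160,255));k,l,s,c=cv2.connectedComponentsWithStats(m)
for j in range(1,k):
    if s[j,4]>800:
        a=s[j,:2]+s[j,2:4]/2;w=onz(n,a/1.4,zt);print(s[j],a,w,"gap to anvil",w-[.619,.0215])
from plant import get_obs
o=get_obs();print(o["tcp_rot"],o["ft_force"])
E
python3 lid.py w7 .07
```

```text
[ 0.58477711 -0.15064254  0.02052391] [-0.412  0.245  2.192  0.685  0.136 -2.375]
[ 313  481  166   24 1646] [396. 493.] [ 0.55202906 -0.14073541] gap to anvil [-0.06697094 -0.16223541]
[ 0.12406302  0.94645852 -0.03881863  0.29549578] [-4.98647364 -0.27010027  7.33953904]
```

Request:
arm_command(
  steps="0 0 0 0 0 1 5;0 0 0 -0.5 0 3.5 5;0 0 0.04 -2 2 6 5;0 0 0.08 -3.5 4.5 7.5 5;0 0 0.13 -5 7.5 8 5;0 0 0.18 -6.5 10.5 8 5;0 0 0.22 -7.5 13.5 8 5;0 0 0.26 -7.5 16 8 5;0 0 0.26 -7.5 17.2 8 5;0 0 0.26 -7.5 17.2 8 5;0 0 0.26 -7.5 17.2 8 5;0 0 0.26 -7.5 17.2 8 5",
)

```text
time_s: 14.03
position: [0.5088, 0.0218, 0.0986]
tcp_rot: [0.0, 0.955, 0.0, 0.296]
ft_force: [-0.1, -0.3, -1.6]
opening: 0.0566
gripper_force: 64.7
```

```bash
python3 - <<'E'
from h import *
from plant import get_obs
o=get_obs();print(o["position"],o["joint_pos"].round(3),o["opening"],o["ft_force"])
ref=Ro.from_quat([0.12406302,0.94645852,-0.03881863,0.29549578])
q=Ro.from_quat(o["tcp_rot"]);print("tilt",(q*ref.inv()).as_matrix()[:,2].round(4))
M=Ro.from_euler("z",.26)*ref;print("turn",(M*q.inv()).as_rotvec().round(4),"shift",((np.array([.627,.0215,.057])-o["position"])*100).round(2))
E
```

```text
[0.50876205 0.02176641 0.09863548] [-0.145 -0.154  2.394  0.267  0.316 -1.945] 0.05655169114731979 [-0.12236477 -0.34811723 -1.554503  ]
tilt [ 3.5e-03 -6.0e-04  1.0e+00]
turn [-0.0006 -0.0035 -0.0006] shift [11.82 -0.03 -4.16]
```

Request:
arm_command(
  steps="0 -0.003 0 2 0 -1 5;0 -0.003 0 5 0 -2.5 5;0 -0.003 0 8 0 -3.7 5;0 -0.003 0 10.5 0 -4 5;0 -0.003 0 11.8 0 -4.1 5;0 -0.003 0 11.8 0 -4.1 5;0 -0.003 0 11.8 0 -4.1 5;0 -0.003 0 11.8 0 -4.1 5",
)

```text
time_s: 14.7
position: [0.6257, 0.0214, 0.0568]
tcp_rot: [0.001, 0.955, 0.0, 0.297]
ft_force: [-0.2, -0.2, -1.9]
opening: 0.0562
gripper_force: 64.8
```

```bash
python3 - <<'E'
from h import *
import cv2
from plant import get_obs,camera
o=get_obs();print(o["position"],o["joint_pos"].round(3),o["opening"],o["ft_force"])
c=camera("scene")["image"][:,:,::-1][180:290,185:265]
d=camera("side")["image"][:,:,::-1][180:262,270:350]
cv2.imwrite("pics/s8.png",np.hstack([cv2.resize(c,(400,550),interpolation=cv2.INTER_CUBIC),cv2.resize(d,(400,410),interpolation=cv2.INTER_CUBIC)[:410].copy() if 0 else cv2.copyMakeBorder(cv2.resize(d,(400,410),interpolation=cv2.INTER_CUBIC),0,140,0,0,0)]))
E
```

```text
[0.62566399 0.02140697 0.05684229] [-0.108  0.2    2.14   0.298  0.21  -1.95 ] 0.056199702318571854 [-0.23992192 -0.16205298 -1.89123554]
```

Request:
arm_command(
  steps="0 0 0 0.1 0 -0.5 5;0 0 0 0.1 0 -0.9 5;0 0 0 0.1 0 -1.0 5;0 0 0 0.1 0 -1.0 5;0 0 0 0.1 0 -1.0 5",
)

```text
time_s: 15.22
position: [0.6276, 0.0221, 0.0474]
tcp_rot: [0.0, 0.955, 0.0, 0.298]
ft_force: [0.4, 0.0, 0.1]
opening: 0.0564
gripper_force: 64.7
```

Request:
arm_command(
  steps="0 0 0 0 0 -0.15 5;0 0 0 0 0 -0.25 5;0 0 0 0 0 -0.25 5;0 0 0 0 0 -0.25 5",
)

```text
time_s: 15.55
position: [0.6284, 0.022, 0.0456]
tcp_rot: [0.0, 0.954, 0.0, 0.298]
ft_force: [1.1, 1.4, -0.8]
opening: 0.0563
gripper_force: 64.8
```

Request:
arm_command(
  steps="0 0 0 0 0 -0.15 5;0 0 0 0 0 -0.15 5;0 0 0 0 0 -0.15 5",
)

```text
time_s: 15.8
position: [0.6295, 0.0219, 0.0455]
tcp_rot: [0.0, 0.954, 0.0, 0.3]
ft_force: [-2.8, 0.9, 4.8]
opening: 0.0561
gripper_force: 65.4
```

```bash
python3 - <<'E'
import cv2,numpy as np
from plant import camera
c=camera("scene")["image"][:,:,::-1][205:295,185:265]
d=camera("side")["image"][:,:,::-1][180:270,270:350]
i=np.hstack([cv2.resize(k,(400,450),interpolation=cv2.INTER_CUBIC) for k in(c,d)])
cv2.imwrite("pics/s9.png",i)
E
```

```text
(no output)
```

View pics/s9.png

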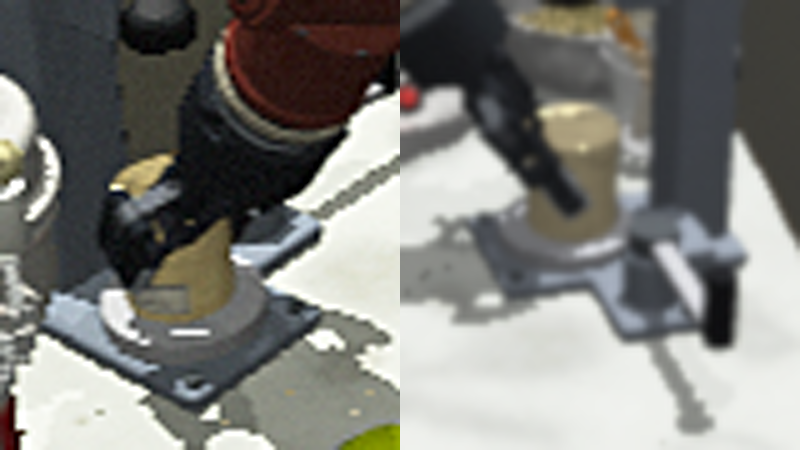

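```bash
python3 - <<'E'
from h import *
a=np.linspace(0,2*np.pi,200)
def ext(n,c,r,z,off):
    P=np.array([(proj(n,(c[0]+r*np.cos(t),c[1]+r*np.sin(t),z))-off)*5 for t in a]);return P.min(0).round(),P.max(0).round()
for n,off in(("scene",(185,205)),("side",(270,180))):
    print(n,"anvil",ext(n,(.619,.0215),.045,.025,off))
    for c in((.619,.0215),(.624,.0215),(.619,.0265),(.614,.0215)): print(c,"bot",ext(n,c,.031,.025,off),"top",ext(n,c,.031,.095,off))
E
```

```text
scene anvil (array([ 99., 250.]), array([268., 349.]))
(0.619, 0.0215) bot (array([126., 264.]), array([242., 333.])) top (array([113., 156.]), array([234., 221.]))
(0.624, 0.0215) bot (array([120., 261.]), array([236., 329.])) top (array([108., 153.]), array([228., 217.]))
(0.619, 0.0265) bot (array([118., 268.]), array([235., 337.])) top (array([105., 160.]), array([226., 225.]))
(0.614, 0.0215) bot (array([131., 268.]), array([248., 337.])) top (array([119., 160.]), array([240., 225.]))
side anvil (array([ 89., 185.]), array([227., 254.]))
(0.619, 0.0215) bot (array([110., 196.]), array([205., 243.])) top (array([110., 102.]), array([208., 146.]))
(0.624, 0.0215) bot (array([118., 195.]), array([213., 242.])) top (array([118., 101.]), array([215., 145.]))
(0.619, 0.0265) bot (array([109., 192.]), array([204., 239.])) top (array([109.,  98.]), array([206., 142.]))
(0.614, 0.0215) bot (array([103., 196.]), array([198., 243.])) top (array([102., 102.]), array([200., 146.]))
```

Request:
arm_command(
  steps="0 0 0 0 0 0.5 5;0 0 0 -0.3 0 0.6 5;0 0 0 -0.6 0 0.6 5;0 0 0 -0.6 0 0.3 5;0 0 0 -0.6 0 0.1 5;0 0 0 -0.6 0 0 5;0 0 0 -0.6 0 0 5;0 0 0 -0.6 0 0 5",
)

```text
time_s: 16.57
position: [0.6234, 0.0218, 0.0455]
tcp_rot: [0.0, 0.954, 0.0, 0.3]
ft_force: [-4.8, 0.4, 9.1]
opening: 0.0564
gripper_force: 65.9
```

Request:
arm_command(
  steps="0 0 0 0 0 0.05 8.5;0 0 0 0 0 0.05 8.5;0 0 0 0 0 0.05 8.5;0 0 0 0 0 0.05 8.5;0 0 0 0 0 0.05 8.5;0 0 0 -0.6 0 0.8 8.5;0 0 0 -1.6 0 2.3 8.5;0 0 0 -3.3 0 4.7 8.5;0 0 0 -5.2 0 7.5 8.5;0 0 0 -7.4 0 10.7 8.5;0 0 0 -10 0 14 8.5;0 0 0 -10 0 14 8.5;0 0 0 -10 0 14 8.5",
)

```text
time_s: 17.65
position: [0.5235, 0.0217, 0.1892]
tcp_rot: [0.0, 0.953, -0.0, 0.303]
ft_force: [-0.3, 0.0, 0.2]
opening: 0.0851
gripper_force: 0.0
```

```bash
python3 lid.py w10 .095; python3 - <<'E'
from h import *
import cv2
from plant import camera
i=camera("scene")["image"][:,:,::-1].copy();h=cv2.cvtColor(i,cv2.COLOR_BGR2HSV)
m=cv2.inRange(h,(14,50,90),(35,200,255));k,l,s,c=cv2.connectedComponentsWithStats(m)
for j in range(1,k):
    if s[j,4]>150 and 190<c[j][0]<300: print("scene",s[j],c[j])
a=np.linspace(0,2*np.pi,100)
for cc in((.619,.0215),(.625,.0215)):
    P=np.array([proj("scene",(cc[0]+.031*np.cos(t),cc[1]+.031*np.sin(t),z)) for t in a for z in(.025,.095)]);print(cc,P.min(0),P.max(0)-P.min(0))
E
```

```text
[0.52354197 0.02170737 0.18918626] [-0.139 -0.312  2.315  0.157  0.533 -1.82 ]
[ 1.18673015e-04  9.53951171e-01 -1.38031009e-05  2.99961914e-01] [ 0.02903275  0.15331171 -0.0229666 ]
scene [  180     0   290   175 25407] [285.09324202  57.874877  ]
scene [208 237  25  34 598] [221.38294314 251.97324415]
(0.619, 0.0215) [207.67511352 236.21932509] [25.74104449 35.37657672]
(0.625, 0.0215) [206.33186819 235.37451747] [25.69919383 35.22961677]
```

```bash
cat > lev.py <<'E'
from h import *
P=np.array([.619,.0215]);y=.158
piv=np.array(tf((*P,y),(.03,-.085,0))[:2])
def grip(a): t=y-np.pi/2-a;return piv+.115*np.array([np.cos(t),np.sin(t)]),t
E
python3 - <<'E'
from lev import *
from plant import get_obs
o=get_obs();g,t=grip(.05);print(g,t)
# closing axis tangential: tool x az = lever az + pi
goal(o,t+np.pi,0,0,(.50,-.17,.22));goal(o,t+np.pi,0,0,(*g,.18))
E
```

```text
[ 0.67439638 -0.1720509 ] -1.4627963267948967
turn [ 0.441  0.492 -1.414] z [ 0.  0. -1.]
shift [ -2.16 -19.2    3.65]
turn [ 0.441  0.492 -1.414] z [ 0.  0. -1.]
shift [ 15.28 -19.41  -0.35]
```

Request:
arm_command(
  steps="0 0 0 -2 -3 2 8.5;0.03 0.03 -0.1 -2 -7 3.6 8.5;0.06 0.07 -0.2 -2 -11 3.6 8.5;0.1 0.11 -0.31 -2 -15 3.6 8.5;0.13 0.15 -0.42 -2 -19 3.6 7;0.17 0.19 -0.54 -2 -19 3.6 5;0.2 0.23 -0.66 -2 -19 3.6 4;0.24 0.27 -0.77 -2 -19 3.6 4;0.28 0.31 -0.89 -1 -19.3 3.6 4;0.31 0.35 -1.0 0 -19.3 3.6 4;0.35 0.39 -1.12 2 -19.4 3.6 4;0.38 0.43 -1.23 5 -19.4 3.6 4;0.42 0.47 -1.34 8 -19.4 3 4;0.441 0.492 -1.414 11 -19.4 2.5 4;0.441 0.492 -1.414 14 -19.4 1.5 4;0.441 0.492 -1.414 15.3 -19.4 0 4;0.441 0.492 -1.414 15.3 -19.4 0 4;0.441 0.492 -1.414 15.3 -19.4 0 4;0.441 0.492 -1.414 15.3 -19.4 0 4",
)

```text
time_s: 19.33
position: [0.6735, -0.1717, 0.1804]
tcp_rot: [0.668, 0.744, -0.001, -0.003]
ft_force: [0.2, -0.6, -0.1]
opening: 0.0399
gripper_force: 0.0
```

```bash
python3 - <<'E'
from lev import *
import cv2
from plant import get_obs
o=get_obs();g,t=grip(.05);print(o["joint_pos"].round(3),o["opening"])
goal(o,t+np.pi,0,0,(*g,.062))
wrist("w11");load("w11");i=cv2.imread("pics/w11.png")
print("grip top exp",proj("w11",(*g,.098)),"bot",proj("w11",(*g,.05)))
gr=cv2.cvtColor(cv2.resize(i,(560,420)),cv2.COLOR_BGR2GRAY);u,v=proj("w11",(*g,.098)).astype(int)
sub=gr[max(v-40,0):v+44:4,max(u-60,0):u+62:3]
print(u,v)
for r in sub: print("".join(" .:-=+*#%@"[::-1][min(9,int(x)//26)] for x in r))
E
```

```text
[-0.35   0.407  1.47  -0.     1.27  -0.458] 0.03993510935875708
turn [-0.002 -0.005 -0.   ] z [ 0.  0. -1.]
shift [  0.09  -0.04 -11.84]
[ 0.67353443 -0.17169007  0.18037854] [-0.35   0.407  1.47  -0.     1.27  -0.458]
grip top exp [279.95133723 215.990528  ] bot [279.82467562 200.17161177]
279 215
***+++++++*+*=::=**+::::=-:::::::::::::::
***++++**+**+*+::+*+::::=::::::::::::::::
**++++++*******=-**+:::-=::::::::::::::::
*****+*************+----=::::::::::::::::
***++**************+----+*=::::::::::::::
****++*************#%@@%#**-:::::::::::::
+**+**************#@@@@@@#+::::::::::::::
******************%@@@@@@%+::::::::::::::
******************@@@@@@@@+-:::::::::::::
****************+-%@@@@@@@+::::::::::::::
***************-::%@@@@@@@=::::::::::::::
**************=:::*@@@@@@%--:::::::::::::
*************=:::::*@@@@#----::::::::::::
************=::::::::-=-::---::::::::::::
********++=-:::::::::::::::--::::::::::::
*****+=-:---::::::::::::::---::::::::::::
****+-::::--::::::::::::::---:::::---::::
****--::::--:::::::::::::---:::::----::::
***+---:::::--:::::::::::--::::-------:::
*#%%%@*-:::::----::::-----:::--==#@%%%+::
*%%%%@#-:::::::--------:::::-####@@%%%#::
```

```bash
python3 - <<'E'
from lev import *
load("w11")
for uv in((285,212),(285,214)): print(onz("w11",uv,.098))
E
```

```text
[ 0.67789362 -0.16843455]
[ 0.67807761 -0.1700309 ]
```

Request:
arm_command(
  steps="0 0 0 0.45 0.15 -3 4;0 0 0 0.45 0.15 -6 4;0 0 0 0.45 0.15 -8.5 4;0 0 0 0.45 0.15 -10.5 4;0 0 0 0.45 0.15 -11.8 4;0 0 0 0.45 0.15 -11.8 4;0 0 0 0.45 0.15 -11.8 4",
)

```text
time_s: 19.97
position: [0.679, -0.1706, 0.066]
tcp_rot: [0.668, 0.744, -0.0, -0.0]
ft_force: [-1.0, -0.2, 0.4]
opening: 0.0398
gripper_force: 0.0
```

Request:
arm_command(
  steps="0 0 0 0 0 0 3;0 0 0 0 0 0 2.4;0 0 0 0 0 0 2.4;0 0 0 0 0 0 2.4",
)

```text
time_s: 20.3
position: [0.6805, -0.1709, 0.0674]
tcp_rot: [0.668, 0.744, 0.001, 0.001]
ft_force: [-0.7, 0.6, 0.6]
opening: 0.0241
gripper_force: 0.0
```

```bash
python3 - <<'E'
from lev import *
from plant import get_obs
o=get_obs();print(o["position"],o["opening"],o["ft_force"])
p0=o["position"][:2];v=p0-piv;print(np.hypot(*v))
t0=np.arctan2(v[1],v[0])
v=v*.115/np.hypot(*v) if 0 else v
for a in np.arange(.1,1.75,.1):
    R=Ro.from_euler("z",-a).as_matrix()[:2,:2];print(round(a,2),((piv+R@v-p0)*100).round(1))
E
```

```text
[ 0.68045605 -0.17091179  0.06742765] 0.02413144261628226 [-0.70213944  0.60562619  0.64070367]
0.11468556261705352
0.1 [-1.1 -0.1]
0.2 [-2.3 -0.1]
0.3 [-3.4 -0. ]
0.4 [-4.6  0.2]
0.5 [-5.7  0.5]
0.6 [-6.7  0.9]
0.7 [-7.7  1.5]
0.8 [-8.7  2.1]
0.9 [-9.6  2.8]
1.0 [-10.4   3.7]
1.1 [-11.1   4.5]
1.2 [-11.7   5.5]
1.3 [-12.3   6.5]
1.4 [-12.7   7.6]
1.5 [-13.    8.7]
1.6 [-13.2   9.8]
1.7 [-13.3  10.9]
```

Request:
arm_command(
  steps="0 0 -0.1 -1.1 -0.1 0 2.4;0 0 -0.2 -2.3 -0.1 0 2.4;0 0 -0.3 -3.4 0 0 2.4;0 0 -0.4 -4.6 0.2 0 2.4;0 0 -0.5 -5.7 0.5 0 2.4;0 0 -0.6 -6.7 0.9 0 2.4;0 0 -0.7 -7.7 1.5 0 2.4;0 0 -0.8 -8.7 2.1 0 2.4;0 0 -0.9 -9.6 2.8 0 2.4;0 0 -1.0 -10.4 3.7 0 2.4;0 0 -1.1 -11.1 4.5 0 2.4;0 0 -1.2 -11.7 5.5 0 2.4;0 0 -1.3 -12.3 6.5 0 2.4;0 0 -1.3 -12.3 6.5 0 2.4",
)

```text
time_s: 21.47
position: [0.5561, -0.1042, 0.0663]
tcp_rot: [0.982, 0.188, 0.0, -0.0]
ft_force: [-0.4, 0.5, -0.8]
opening: 0.0243
gripper_force: 0.0
```

```bash
python3 - <<'E'
from lev import *
from plant import get_obs
o=get_obs();v=o["position"][:2]-piv
print(o["joint_pos"].round(2),np.hypot(*v),"angle",y-np.pi/2-np.arctan2(v[1],v[0]),grip(1.57)[0]-o["position"][:2],grip(1.66)[0]-o["position"][:2])
E
```

```text
[-0.31  0.29  1.87  0.    0.99  0.88] 0.11567617555889982 angle 1.3156121776692666 [-0.00761144  0.02826225] [-0.00878629  0.03854183]
```

Request:
arm_command(
  steps="0 0 -0.1 -0.4 1.1 0 2.4;0 0 -0.2 -0.7 2.2 0 2.4;0 0 -0.25 -0.8 2.8 0 2.4;0 0 -0.25 -0.8 3.1 0 2.4;0 0 -0.25 -0.8 3.1 0 2.4;0 0 -0.25 -0.8 3.1 0 2.4",
)

```text
time_s: 21.97
position: [0.5491, -0.0749, 0.066]
tcp_rot: [0.998, 0.065, 0.001, 0.0]
ft_force: [0.0, -0.3, 0.3]
opening: 0.0238
gripper_force: 0.4
```

Request:
arm_command(
  steps="0 0 0 0 0.3 0 2.4;0 0 0 0 0.5 0 2.4;0 0 0 0 0.7 0 2.4;0 0 0 0 0.7 0 2.4;0 0 0 0 0.7 0 2.4",
)

```text
time_s: 22.38
position: [0.5486, -0.0721, 0.066]
tcp_rot: [0.998, 0.066, -0.0, 0.004]
ft_force: [-2.7, -14.1, -0.5]
opening: 0.0239
gripper_force: 6.6
```

Request:
arm_command(
  steps="0 0 0 0 0.2 0 2.4;0 0 0 0 0.4 0 2.4;0 0 0 0 0.4 0 2.4;0 0 0 0 0.4 0 2.4",
)

```text
time_s: 22.72
position: [0.5485, -0.072, 0.066]
tcp_rot: [0.998, 0.066, -0.001, 0.007]
ft_force: [-3.8, -24.6, -1.2]
opening: 0.0242
gripper_force: 11.9
```

Request:
arm_command(
  steps="0 0 0 0 -0.3 0 3;0 0 0 0 -0.6 0 4;0 0 0 0 -0.7 0 5;0 0 0 0 -0.7 0 5;0 0 0 0 -0.7 0 5;0 0 0 0 -0.7 2 5;0 0 0 -1 -0.7 5 5;0 0 0 -3 -2 8 5;0 0 0 -6 -4 10 5;0 0 0 -6 -5 10 5;0 0 0 -6 -5 10 5;0 0 0 -6 -5 10 5",
)

```text
time_s: 23.72
position: [0.4886, -0.1132, 0.1654]
tcp_rot: [0.998, 0.064, 0.0, -0.0]
ft_force: [-0.5, 0.2, -0.8]
opening: 0.0501
gripper_force: 0.0
```

```bash
python3 - <<'E'
from lev import *
import cv2
from plant import camera,get_obs
print(get_obs()["position"],get_obs()["ft_force"])
wrist("w12");load("w12");i=cv2.resize(cv2.imread("pics/w12.png"),(560,420))
for a in(1.57,1.48):print(a,proj("w12",(*grip(a)[0],.098)))
gr=cv2.cvtColor(i,cv2.COLOR_BGR2GRAY);u,v=proj("w12",(*grip(1.57)[0],.098)).astype(int);print(u,v,max(u-60,0),max(v-40,0))
for r in gr[max(v-40,0):v+44:4,max(u-60,0):u+62:3]: print("".join("@%#*+=-:. "[min(9,int(x)//26)] for x in r))
j=camera("scene")["image"];h=cv2.cvtColor(j,cv2.COLOR_RGB2HSV)
m=cv2.inRange(h,(14,50,90),(35,200,255));k,l,s,c=cv2.connectedComponentsWithStats(m)
for q in range(1,k):
    if s[q,4]>150 and 190<c[q][0]<300: print("scene",s[q],c[q])
E
```

```text
[ 0.48861014 -0.11318945  0.16541183] [-0.54169822  0.24862018 -0.79202442]
[ 0.48861014 -0.11318945  0.16541183] [-3.680e-01  2.100e-02  1.960e+00  1.000e-03  1.160e+00  1.074e+00]
1.57 [232.8533257  129.70322076]
1.48 [248.37072891 128.48075881]
232 129 172 89
%%%%%######%+===++++=--=+##*+++++++++++++
######*==++=====++++=--=+##*++=++++++++++
**##**===========+++=---+###++==++++++++=
=================+++=---+###++==+++++++==
============++++++++=---+###+==+++===+===
=============+=++++*==--+###+==++++====+=
==+=++++====+=+++*%@@@%**###+===+++=++===
++++++++++===+=+*@@@@@@@@@##+==+++++++===
+++++++++++++==+@@@@@@@@@@%#+=+=+++++====
++++++++++++++=+@@@@@@@@@@@#*======++====
++++++++++++++++@@@@@@@@@@%##+===+++=====
++++++++++++++++#@@@@@@@@@###*====+======
=+++++++++++++===*@@@@@@%####+===========
=+=+++++++++++====++*+=*######===========
======++++==============*#####+==========
==========+=============++#*+++++========
===+=========================++++========
=============================+++=========
=============================+++=========
=========+================+==+++=========
========================++++=+++=========
scene [  180     0   165   175 16622] [243.22801107  68.60570328]
scene [208 238  25  33 489] [221.86912065 254.46625767]
```

```bash
python3 -c "
from plant import close_job
print(close_job())"
```

```text
the job is handed in; nothing more can be done
None
```

I handed the job in at about 24 s. The low tin stands upright in the tray. The taller tin stands on the anvil, within a few mm of centre by the camera. The lever met a hard stop and measures about 1.57 rad in the wrist image, and the arm is clear of everything. I did not measure the pad force on the tin, and `close_job` returned no verdict.

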